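# Unload the tube carousel

### The arm

A 7-joint arm with a two-finger parallel gripper is mounted at the origin on the work surface. World frame = base frame: x ahead of the robot, y to its left, z up, the work surface at z = 0. Lengths are in mm, angles in degrees, forces in N, time in s.
With the tool pointing down it reaches from about 425 to 875 mm from the base axis. Payload 9.9 kg.
Tool frame: the origin (TCP) lies midway between the tips of the shut fingers; the grasp point (between the pads) lies 19 mm behind it; y points along the fingers, x is the direction in which the jaws open and shut, and the axes are right-handed (so a half turn about y gives the same grasp; the last joint's range is limited). The gripper opens to 85 mm and grips with 20 to 120 N. Pads are 22 mm wide; open, the fingers measure 114 mm over their backs; the gripper's body (76 mm by 85 mm) begins 54 mm behind the grasp point. The pads swing forward as they close: fully open they stand 13 mm farther back than shut.
Start: joints at [-80.145, 32.985, 1.427, 82.34, -0.859, 64.687, -3.237], TCP at [170.781, 653.041, 231.289] pointing down, gripper open.
Joint ranges: [-157.87, 157.87], [-19.46, 123.44], [-87.15, 90], [11.01, 140.99], [-62.26, 242.26], [9.8, 113.94], [-161.44, 161.44]. Speed limits (degrees/s): [127.2, 127.2, 172.46, 172.46, 180, 180, 180].

### API

Orientations are given as a 3x3 rotation matrix whose columns are the frame's x, y, z axes.
In Python, from plant import r, vision gives the robot as it stands.
- The arm moves only by the tool carry_out, never from a script. Its argument "rows" is a list of rows, each an object of numbers: "tx", "ty", "tz": the shift along the tool's x, y, z in mm; "turn": the turn about the tool's y in rad; "grip": the finger opening in mm, from 0 to 85.4. A call has 1 to 5 rows; each row shifts and turns the commanded pose from where the row before left it, along the tool's axes as they then stand; what a row does not reach is not made up. A row lasts 1/10 s, in which the tool goes at most 50 mm and 8.59 degrees, less where a joint would pass 70% of its speed; a pose out of reach is approached as far as the arm can. A call is refused whole if a number of a shift passes 50 or a number of a turn 0.15, either way. A call with a gripper value outside its range is refused whole. The fingers move at their own pace and stop on an object; the grip force is fixed at half the most. Time passes only in rows, so rows that do not move let the fingers close. It gives the time, the measured TCP pose, the force and the opening at its end, in the units of the state.
- r.observe(): the state, without advancing time (a new reading comes with each control period).
- vision.grab_frame(name): name is "scene" or "top" or "wrist"; returns a dict with "color" (400x640x3 uint8, red, green, blue), "depth" (400x640 float32, mm along the optical axis (not along the pixel's ray), 0 where there is no reading), "vfov" (degrees; the focal length in pixels is half the picture's height over the tangent of half this angle, whatever the lens; pixels are square), "cx", "cy" (the principal point, pixels), "xyz" and "attitude" of the camera in the world. Camera axes: x right, y down, z forward; pixel columns grow to the right and rows downward; lengths in mm; the calibration is good to about 2 mm. The wrist camera is an equidistant fisheye: a pixel r from the principal point sees the ray r / f radians off the axis. A picture is of the moment at which its call begins.
- r.hand_in(): hands the job in, once; it reports no verdict.
The state is a dict: "time_s": time; "qpos": joint angles; "qvel": joint speeds; "effort": joint torques, N m; "tcp_pos": TCP position; "ee_rot": TCP orientation; "ft_force": force on the tool from outside, world axes, zero at the start; "torque": the same for the moment, N m; "grip_width": finger opening in mm.
Only numpy, scipy, OpenCV 4.12 (cv2) and the standard library are available. Lean on these libraries where they do the work, as an engineer would, in place of code of your own. Each camera call takes 0.05 s, during which the arm holds its last target. There are 200 camera calls.

### The job

Lift the capped tube out of its sloping cradle on the free-turning carousel and lay it flat in the empty place of the notched rack, beside the tube already lying there and with its cap pointing the same way. Set it down rather than dropping it. Do not tip the jar that stands on the carousel or knock it off, and leave the rack's other tube, the bottle and the tip box where they are.

Things in the scene. Friction and masses are not known exactly. Their poses are not given: they have to be found in the camera images.
- tube: The tube to move: white plastic, 115 mm long, 30 mm in diameter, 16 mm conical foot, blue cap 35 mm in diameter, 18 mm long; 60 g. Origin on its axis, 56 mm from the foot's end; x along the axis to the cap. It starts 36 degrees above level, cap up towards the hub, on two V saddles 23 and 90 mm from the foot's end; between these it is free beside and below for the fingers.
- tube_cap (a point): Centre of the end face of that tube's cap, on its axis.
- carousel: Carousel's fixed round foot; origin at bench height on the turning axis; x points from the tube's cradle to the hub at the start. On it a white platter, 270 mm in diameter, top 30 mm above the bench, turns almost without friction. It has a hub (44 mm in diameter, 50 mm high) and three aluminium cradles 120 degrees apart, two empty, reaching 110 mm above the bench.
- platter_hub (a point): Centre of the top of the platter's hub, 80 mm above the bench, on the turning axis; turns with the platter.
- jar: Squat amber glass jar with white lid, 52 mm in diameter, 62 mm high, standing loose on the platter across the hub from the tube, 90 mm from the axis. Origin at the centre of its underside, z up.
- rack: Fixed grey rack, base 130 x 150 x 8 mm; origin at the centre of its underside, z up, x along the tubes towards the caps. Two lanes 80 mm apart (y = +40 mm taken, y = -40 mm empty), each with two V saddles at x = -26 and +26 mm, 8 mm thick, 45 mm wide over their tops, which are 41 mm above the bench. Between the saddles it is open down to the base.
- rack_free (a point): Where the origin of a tube lying well in the empty lane comes to be: 44 mm above the bench, midway between the two saddles.
- rack_tube: A second tube just like the first, lying flat in the rack's other lane; same origin and axes.
- bottle: Clear reagent bottle, 72 mm in diameter, 160 mm high, standing on the bench beyond the work; origin at the centre of its underside.
- tipbox: Closed grey pipette tip box, 60 x 80 x 50 mm, on the bench between the work and the robot; origin at the centre of its underside.
Not all that is in view belongs to the job. Leave any blue or pink look-alike of the rack alone.

How it is judged:
By the outcome, as a careful person would: the job done as asked, in the order asked, and still so for the second after the job is handed in, with the robot touching nothing.
It also fails if it takes over 45 s, if anything falls off the work surface, if the arm or the gripper's body presses on something with over 40 N, if the wrist force passes 120 N, or if a joint passes its speed limit or range.

## Working session

There is one attempt and no reset: what is moved stays moved. The work goes in short steps, Python scripts to look and compute and a tool call to move; the robot and the scene stay as the last step left them, time stands still between calls to the robot, and variables do not carry over. Pictures are saved under pics/ and viewed, about 8 in all and at most 12, crops included, and the job is handed in when it is done.

Besides the shell and the picture viewer there is one more tool, called after "Call:" as name(argument=value, ...) on one line, values as JSON. carry_out: Moves the arm, as the interface text tells. Its arguments: {"type":"object","properties":{"rows":{"type":"array"}},"required":["rows"]}

```bash
ls; mkdir -p pics
cat > h.py <<'E'
import numpy as np, cv2
from plant import r, vision
def grab(n,save=None):
    f=vision.grab_frame(n); f['f']=200/np.tan(np.radians(f['vfov'])/2)
    f['R']=np.array(f['attitude'],float); f['p']=np.array(f['xyz'],float)
    np.savez('%s.npz'%(save or n),**{k:np.array(v) for k,v in f.items()})
    cv2.imwrite('pics/%s.png'%(save or n),f['color'][:,:,::-1]); return f
def load(n): return dict(np.load('%s.npz'%n))
def cloud(f):
    v,u=np.mgrid[0:400,0:640].astype(float); d=f['depth']
    P=np.stack([(u-f['cx'])/f['f']*d,(v-f['cy'])/f['f']*d,d],-1)
    return P@f['R'].T+f['p']
E
python3 - <<'E'
from h import *
for n in('scene','top'):
    f=grab(n,n+'0'); print(n,f['p'],f['R'].round(3).tolist(),f['vfov'])
a=cv2.imread('pics/scene0.png');b=cv2.imread('pics/top0.png')
s=r.observe(); print(s['time_s'],s['tcp_pos'],s['ee_rot'])
E
```

```text
pics
scene [ 926.94350674 -381.84085734  807.91849378] [[0.594, 0.673, -0.44], [0.804, -0.489, 0.337], [0.012, -0.554, -0.832]] 57.88068324494885
top [ 356.99039083  -83.36110581 1172.32134065] [[-0.009, -0.984, 0.177], [-1.0, 0.009, 0.001], [-0.003, -0.177, -0.984]] 49.94727987707343
0.1 [170.69547466 652.63993537 230.51001584] [[ 2.53008677e-01 -2.82692708e-04 -9.67463968e-01]
 [ 9.67462825e-01 -1.49084164e-03  2.53008814e-01]
 [-1.51385932e-03 -9.99998849e-01 -1.03701187e-04]]
```

View pics/top0.png

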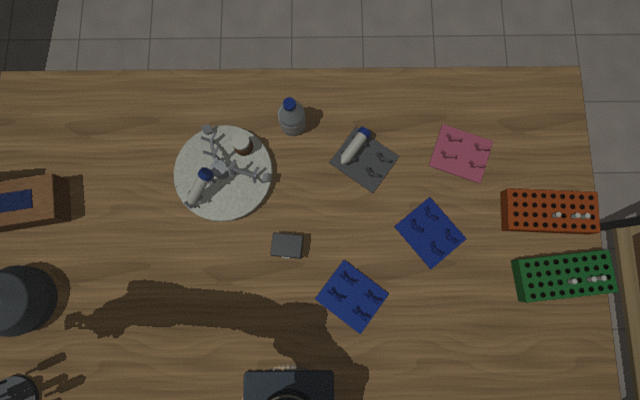

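View pics/scene0.png

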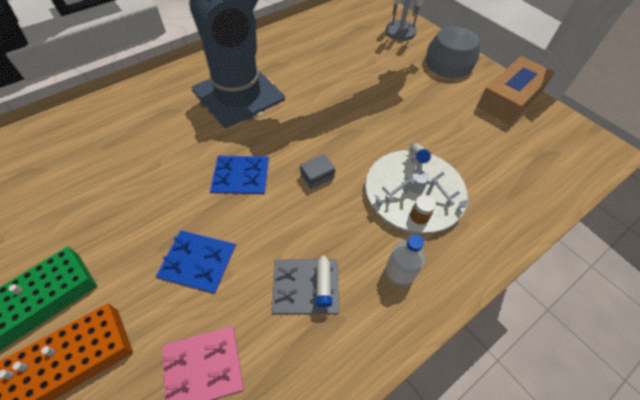

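Candidates for the tube: carousel tube (top view (200,185), blue cap towards hub), rack tube (355,147), small vials in the orange/green blocks (570,215)/(590,280), bottle's blue cap (290,103). The carousel one matches the description. The grey rack (365,160) is the target, not the pink (462,153) or blue ones (430,232), (352,296).

Run:
```python
from h import *
for n in('top0','scene0'):
    f=load(n); P=cloud(f); hsv=cv2.cvtColor(f['color'],cv2.COLOR_RGB2HSV)
    m=((hsv[...,0]>105)&(hsv[...,0]<128)&(hsv[...,1]>150)&(hsv[...,2]>50)).astype(np.uint8)
    k,l,s,c=cv2.connectedComponentsWithStats(m)
    for i in range(1,k):
        if 20<s[i,4]<2500:
            q=P[l==i]; print(n,c[i].round(),s[i,4],np.median(q,0).round(1), q[:,2].max().round(1))
f=load('top0');P=cloud(f)
# white platter circle
z=P[...,2]; m=((z>20)&(z<38)&(f['color'].min(-1)>110)).astype(np.uint8)
m[:, :150]=0; m[:,290:]=0
q=P[m>0]; c,rad=cv2.minEnclosingCircle(q[:,:2].astype(np.float32)); print('platter',c,rad,np.median(q[:,2]),len(q))
# tubes bodies: bright, high
for nm,(u0,u1,v0,v1) in dict(car=(180,225,160,212),rack=(332,378,122,172)).items():
    sub=np.zeros(z.shape,bool); sub[v0:v1,u0:u1]=1
    print(nm, f['color'][v0+20:v0+30:5,u0+10:u0+40:6].reshape(-1,3).tolist())
    print(P[v0:v1:6,u0:u1:6,2].round(0))
cr=f['color'][110:230,160:410]; cv2.imwrite('pics/crop1.png',cv2.resize(cr[:,:,::-1],None,fx=3.2,fy=3.2,interpolation=cv2.INTER_CUBIC))
```

```text
top0 [289. 103.] 98 [776.7  -9.9 160.8] 165.8
top0 [364. 131.] 42 [ 736.8 -205.9   60.9] 1172.3
top0 [202. 175.] 32 [601.1 209.  132.2] 140.3
top0 [430. 233.] 2373 [ 464.  -380.7    8.8] 1172.3
scene0 [423. 156.] 117 [613.5 197.4 126. ] 807.9
scene0 [240. 174.] 1830 [ 308.3 -169.8    8.6] 807.9
scene0 [415. 242.] 180 [781.9 -13.1 160.8] 807.9
scene0 [323. 301.] 152 [ 742.7 -210.4   58.5] 64.4
platter (634.432373046875, 181.62176513671875) 134.0559844970703 30.97367775723137 4436
car [[136, 137, 129], [129, 129, 120], [117, 118, 113], [34, 38, 50], [55, 55, 56], [138, 138, 129], [138, 139, 130], [108, 109, 103], [142, 143, 135], [76, 78, 71]]
[[ 27.  31.  30.  30.  31.  27.  82.  77.]
 [ 30.  33.  33.  31.  28.  82.  79.  82.]
 [ 34.  34.  31. 123. 133. 116.  80.  80.]
 [ 33.  29.  34. 120. 129. 120.  35.  40.]
 [ 33.  30.  34. 115. 111.  30.  32.  35.]
 [ 32.  28.  99. 100.  31.  31.  31.  32.]
 [ 34.  31.  91.  85.  31.  33.  29.  35.]
 [  1.  60.  78.  65.  32.  29.  29.  29.]
 [ -1.  -2.  33.  31.  30.  33.  32.  35.]]
rack [[116, 95, 68], [66, 64, 65], [135, 133, 124], [115, 116, 106], [44, 42, 42], [69, 71, 73], [127, 126, 119], [133, 133, 126], [57, 55, 53], [63, 64, 66]]
[[ 5.  1. -0.  1.  5.  1.  2.  1.]
 [-0. -3.  1.  6. 12. 63.  0.  3.]
 [-3. -0. -4.  9. 50. 62. 58. -2.]
 [-3.  0.  0.  9. 59. 54. 10. 11.]
 [ 4.  4.  7. 55. 53.  9. 11.  9.]
 [-5.  8. 54. 60. 10.  8.  7.  6.]
 [10. 13. 52. 57. 12.  8.  6.  2.]
 [ 8.  8.  5. 10.  8. 10. 10.  7.]
 [-2. -1.  6.  9.  7.  6. 33.  4.]]
```

View pics/crop1.png

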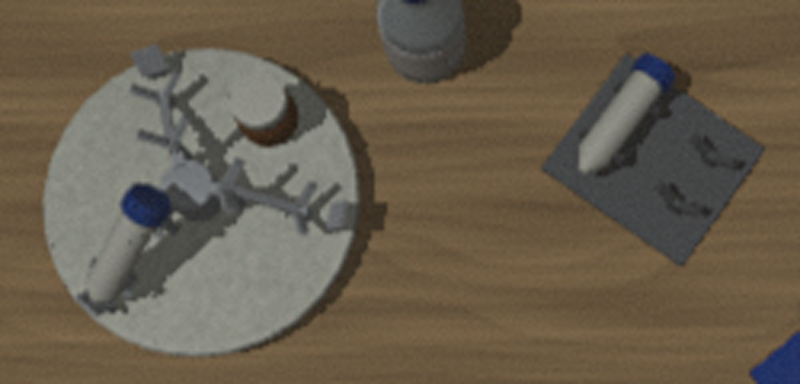

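```bash
cat >> h.py <<'E'
from scipy.optimize import least_squares
def cyl(q,x0,rad=15.):
    # axis: point p at centroid (offset in plane), dir by az, el ; x0=(px,py,pz,az,el)
    c=q.mean(0)
    def res(x):
        d=np.array([np.cos(x[3])*np.cos(x[4]),np.sin(x[3])*np.cos(x[4]),np.sin(x[4])])
        w=q-x[:3]; t=w@d; return np.r_[np.linalg.norm(w-np.outer(t,d),axis=1)-rad,((x[:3]-c)@d)*3]
    s=least_squares(res,x0,loss='soft_l1',f_scale=2.); x=s.x
    d=np.array([np.cos(x[3])*np.cos(x[4]),np.sin(x[3])*np.cos(x[4]),np.sin(x[4])])
    t=(q-x[:3])@d; return x,d,t
E
python3 - <<'E'
from h import *
B=[];K=[];B2=[];K2=[];C=[]
for n in('top0','scene0'):
    f=load(n);P=cloud(f);ok=f['depth']>0; hsv=cv2.cvtColor(f['color'],cv2.COLOR_RGB2HSV)
    blue=(hsv[...,0]>105)&(hsv[...,0]<128)&(hsv[...,1]>110)&ok
    wh=(hsv[...,1]<60)&(f['color'].min(-1)>85)&ok
    er=lambda m: cv2.erode(m.astype(np.uint8),np.ones((3,3)))>0
    near=lambda p,rr: np.hypot(P[...,0]-p[0],P[...,1]-p[1])<rr
    a=P[blue&near((605,203),35)&(P[...,2]>80)&(P[...,2]<160)]; K.append(a)
    # body: between hub-excluding
    b=P[er(wh&near((567,222),42)&(P[...,2]>55)&(P[...,2]<130))]; B.append(b)
    a2=P[blue&near((738,-207),35)&(P[...,2]>20)&(P[...,2]<80)]; K2.append(a2)
    b2=P[er(wh&near((700,-185),50)&(P[...,2]>30)&(P[...,2]<75))]; B2.append(b2)
    print(n,len(a),len(b),len(a2),len(b2))
    hub=P[ok&near((634,182),30)&(P[...,2]>74)&(P[...,2]<88)]; print('hub',np.median(hub,0).round(1),hub.min(0).round(),hub.max(0).round())
    g=(hsv[...,1]<70)&ok&near((692,-220),110)&(P[...,2]>3)&(P[...,2]<16)
    g=cv2.morphologyEx(g.astype(np.uint8),cv2.MORPH_OPEN,np.ones((3,3)))>0
    print('rack rect',cv2.minAreaRect(P[g][:,:2].astype(np.float32)), g.sum())
    j=P[(hsv[...,0]<15)&(hsv[...,1]>120)&ok&near((690,150),40)&(P[...,2]>35)]; print('jar',j.mean(0).round() if len(j) else 0)
for nm,bs,ks,x0 in(('car',B,K,(567,222,85,-.5,.63)),('rack',B2,K2,(700,-185,44,-.5,0))):
  for lab,i in(('top',[0]),('scene',[1]),('both',[0,1])):
    b=np.vstack([bs[j] for j in i]);k=np.vstack([ks[j] for j in i])
    x,d,t=cyl(b,np.array(x0,float)); tk=(k-x[:3])@d
    e=np.percentile(tk,97); f0=np.percentile(t,2)
    print(nm,lab,'az',np.degrees(x[3]).round(1),'el',np.degrees(x[4]).round(1),'c',x[:3].round(1),'t',t.min().round(),f0.round(1),'cap',tk.min().round(),e.round(1),'origin',(x[:3]+d*(e-59)).round(1))
E
```

```text
top0 125 151 67 192
hub [635.  181.2  80.9] [608. 156.  74.] [663. 202.  88.]
rack rect ((673.239501953125, -208.45497131347656), (149.24447631835938, 130.70938110351562), 53.56201934814453) 1791
jar [681. 123.  59.]
scene0 133 58 175 359
hub [637.7 180.6  81.3] [610. 156.  74.] [664. 203.  87.]
rack rect ((675.4426879882812, -209.54376220703125), (149.51156616210938, 131.4687042236328), 53.50966262817383) 2593
jar 0
car top az -39.9 el 36.4 c [578.5 229.8  89.2] t -39.0 -36.6 cap 42.0 60.8 origin [579.6 228.8  90.3]
car scene az -40.8 el 36.1 c [577.9 229.3  87.8] t -27.0 -25.1 cap 55.0 63.5 origin [580.7 227.   90.5]
car both az -40.0 el 36.4 c [578.2 229.6  88.9] t -39.0 -35.0 cap 42.0 62.7 origin [580.5 227.7  91.1]
rack top az -34.6 el 0.1 c [ 696.8 -175.3   44.5] t -39.0 -36.7 cap 43.0 58.7 origin [ 696.6 -175.1   44.5]
rack scene az -36.8 el 0.2 c [ 700.6 -178.8   44.5] t -41.0 -38.7 cap 40.0 58.0 origin [ 699.8 -178.3   44.5]
rack both az -36.5 el 0.2 c [ 699.2 -177.7   44.5] t -43.0 -38.5 cap 39.0 59.7 origin [ 699.8 -178.1   44.5]
```

Call:
carry_out(rows=[{"tx": -20,"tz": -34,"grip": 85},{"tx": -20,"tz": -34,"grip": 85},{"tx": -20,"tz": -34,"grip": 85},{"tx": -20,"tz": -34,"grip": 85},{"tx": -20,"tz": -34,"grip": 85}])

```text
validation failed for argument at $.ro...
```

Call:
carry_out(rows=[{"tx": -20,"tz": -34,"grip": 85},{"tx": -20,"tz": -34,"grip": 85},{"tx": -20,"tz": -34,"grip": 85},{"tx": -20,"tz": -34,"grip": 85},{"tx": -20,"tz": -34,"grip": 85}])

```text
validation failed for argument at $.ro...
```

Call:
carry_out(rows=[{"tx": -20,"tz": -34,"grip": 85},{"tx": -20,"tz": -34,"grip": 85},{"tx": -20,"tz": -34,"grip": 85},{"turn": 0.14,"grip": 85},{"turn": 0.14,"grip": 85}])

```text
validation failed for argument at $.ro...
```

Call:
carry_out(rows=[{"turn": 0.14,"grip": 85},{"turn": 0.022,"grip": 85},{"grip": 85}])

```text
validation failed for argument at $.ro...
```

Probably every row needs all five keys.

Call:
carry_out(rows=[{"tx": -20,"ty": 0,"tz": -34,"turn": 0,"grip": 85},{"tx": -20,"ty": 0,"tz": -34,"turn": 0,"grip": 85},{"tx": -20,"ty": 0,"tz": -34,"turn": 0,"grip": 85},{"tx": -20,"ty": 0,"tz": -34,"turn": 0,"grip": 85},{"tx": -20,"ty": 0,"tz": -34,"turn": 0,"grip": 85}])

```text
time_s: 0.6
tcp_pos: [310.8, 511.8, 231.0]
ee_rot: [[0.253, -0.0, -0.968], [0.968, -0.001, 0.253], [-0.001, -1.0, 0.0]]
ft_force: [0.3, 0.4, 0.3]
grip_width: 85.2
```

Call:
carry_out(rows=[{"tx": -20,"ty": 0,"tz": -34,"turn": 0,"grip": 85},{"tx": -20,"ty": 0,"tz": -34,"turn": 0,"grip": 85},{"tx": -20,"ty": 0,"tz": -34,"turn": 0,"grip": 85},{"tx": -20,"ty": 0,"tz": -34,"turn": 0,"grip": 85},{"tx": -20,"ty": 0,"tz": -34,"turn": 0,"grip": 85}])

```text
time_s: 1.1
tcp_pos: [449.9, 372.1, 231.1]
ee_rot: [[0.253, -0.0, -0.967], [0.967, -0.0, 0.253], [-0.0, -1.0, 0.0]]
ft_force: [0.9, 0.2, 0.6]
grip_width: 85.1
```

Call:
carry_out(rows=[{"tx": -20,"ty": 0,"tz": -34,"turn": 0,"grip": 85},{"tx": -20,"ty": 0,"tz": -34,"turn": 0,"grip": 85},{"tx": -20,"ty": 0,"tz": -34,"turn": 0,"grip": 85},{"tx": 0,"ty": 0,"tz": 0,"turn": 0.14,"grip": 85},{"tx": 0,"ty": 0,"tz": 0,"turn": 0.14,"grip": 85}])

```text
time_s: 1.6
tcp_pos: [533.6, 287.7, 230.8]
ee_rot: [[0.518, -0.001, -0.855], [0.855, -0.001, 0.518], [-0.001, -1.0, 0.0]]
ft_force: [0.5, 1.4, -1.1]
grip_width: 85.0
```

Call:
carry_out(rows=[{"tx": 0,"ty": 0,"tz": 0,"turn": 0.14,"grip": 85},{"tx": 0,"ty": 0,"tz": 0,"turn": 0.022,"grip": 85},{"tx": 0,"ty": 0,"tz": 0,"turn": 0,"grip": 85}])

```text
time_s: 1.9
tcp_pos: [532.4, 289.8, 231.0]
ee_rot: [[0.64, -0.0, -0.768], [0.768, -0.001, 0.64], [-0.001, -1.0, 0.0]]
ft_force: [-0.0, -0.6, -0.1]
grip_width: 84.9
```

Call:
carry_out(rows=[{"tx": -8,"ty": 0,"tz": -39,"turn": 0,"grip": 85},{"tx": -9,"ty": 0,"tz": -40,"turn": 0,"grip": 85},{"tx": 0,"ty": 0,"tz": 0,"turn": 0,"grip": 70}])

```text
time_s: 2.2
tcp_pos: [585.6, 219.2, 231.4]
ee_rot: [[0.646, 0.002, -0.764], [0.764, -0.004, 0.646], [-0.001, -1.0, -0.004]]
ft_force: [-0.6, -0.2, -0.3]
grip_width: 72.5
```

Run:
```python
from h import *
f=grab('wrist','w1'); print(f['p'],f['R'].round(3).tolist(),f['vfov'],f['cx'],f['cy'])
s=r.observe();print(s['tcp_pos'],s['time_s'])
```

```text
[529.47486173 266.35591394 374.15369409] [[0.646, 0.731, 0.221], [0.763, -0.618, -0.188], [-0.001, 0.29, -0.957]] 65.70646984690485 318.81364116011457 205.42840394349824
[583.89633672 222.33080103 231.22208615] 2.25
```

View pics/w1.png

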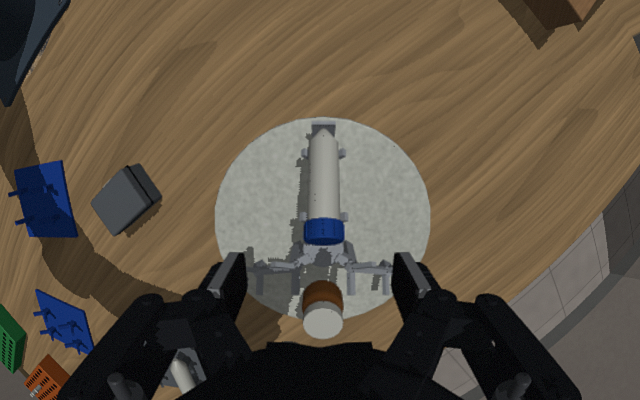

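The wrist view shows the tube (324,180) well aligned with the jaws, cap at (324,231) towards the hub, jar beyond at (322,310). Measuring it once more from here.

Call:
carry_out(rows=[{"tx": 0,"ty": 0,"tz": 0,"turn": 0,"grip": 65},{"tx": 0,"ty": 0,"tz": 0,"turn": 0,"grip": 65}])

```text
time_s: 2.45
tcp_pos: [581.5, 227.1, 231.2]
ee_rot: [[0.64, -0.001, -0.768], [0.768, 0.001, 0.64], [0.0, -1.0, 0.001]]
ft_force: [0.8, 0.0, -0.2]
grip_width: 65.0
```

```bash
cat >> h.py <<'E'
def wcloud(f):
    v,u=np.mgrid[0:400,0:640].astype(float); a=u-f['cx'];b=v-f['cy'];rr=np.hypot(a,b)+1e-9;th=rr/f['f']
    d=f['depth'];t=np.tan(np.minimum(th,1.4))
    return np.stack([a/rr*t*d,b/rr*t*d,d],-1)@f['R'].T+f['p']
E
python3 - <<'E'
from h import *
f=grab('wrist','w2');P=wcloud(f);hsv=cv2.cvtColor(f['color'],cv2.COLOR_RGB2HSV);ok=f['depth']>0
near=np.hypot(P[...,0]-567,P[...,1]-240)<50
b=P[cv2.erode((near&ok&(hsv[...,1]<60)&(P[...,2]>70)&(P[...,2]<125)&(f['color'].min(-1)>85)).astype(np.uint8),np.ones((3,3)))>0]
k=P[ok&(hsv[...,0]>105)&(hsv[...,0]<128)&(hsv[...,1]>110)&(np.hypot(P[...,0]-605,P[...,1]-203)<40)&(P[...,2]>80)]
x,d,t=cyl(b,np.array((567,235,85,-.7,.63)));tk=(k-x[:3])@d;e=np.percentile(tk,97)
o=x[:3]+d*(e-59)
print(len(b),len(k),np.degrees(x[3:]).round(1),x[:3].round(1),e.round(1),'origin',o.round(1))
s=r.observe();T=np.array(s['tcp_pos']);R=np.array(s['ee_rot']);print(T.round(1),'tube origin in tool',((o-T)@R).round(1),s['time_s'])
E
```

```text
2073 951 [-40.3  36.1] [580.9 228.1  89.7] 57.0 origin [579.6 229.1  88.5]
[581.5 227.2 231.2] tube origin in tool [  0.3 142.8   2.6] 2.5
```

Call:
carry_out(rows=[{"tx": 0,"ty": 40,"tz": 0,"turn": 0,"grip": 60},{"tx": 0,"ty": 40,"tz": 0,"turn": 0,"grip": 60},{"tx": 0,"ty": 40,"tz": 0,"turn": 0,"grip": 60},{"tx": 0,"ty": 25,"tz": 0,"turn": 0,"grip": 60},{"tx": 0,"ty": 10,"tz": 0,"turn": 0,"grip": 60}])

```text
time_s: 3.0
tcp_pos: [580.3, 226.5, 73.7]
ee_rot: [[0.641, -0.004, -0.768], [0.768, -0.001, 0.641], [-0.003, -1.0, 0.002]]
ft_force: [-0.3, 1.1, 0.4]
grip_width: 60.1
```

Call:
carry_out(rows=[{"tx": 0,"ty": 0,"tz": 0,"turn": 0,"grip": 50},{"tx": 0,"ty": 0,"tz": 0,"turn": 0,"grip": 44},{"tx": 0,"ty": 0,"tz": 0,"turn": 0,"grip": 38},{"tx": 0,"ty": 0,"tz": 0,"turn": 0,"grip": 35},{"tx": 0,"ty": 0,"tz": 0,"turn": 0,"grip": 33}])

```text
time_s: 3.5
tcp_pos: [582.6, 226.1, 77.2]
ee_rot: [[0.643, 0.001, -0.766], [0.766, 0.001, 0.643], [0.001, -1.0, -0.001]]
ft_force: [-0.3, 0.1, -0.0]
grip_width: 32.9
```

Call:
carry_out(rows=[{"tx": 0,"ty": 0,"tz": 0,"turn": 0,"grip": 31},{"tx": 0,"ty": 0,"tz": 0,"turn": 0,"grip": 29},{"tx": 0,"ty": 0,"tz": 0,"turn": 0,"grip": 26},{"tx": 0,"ty": 0,"tz": 0,"turn": 0,"grip": 20},{"tx": 0,"ty": 0,"tz": 0,"turn": 0,"grip": 15}])

```text
time_s: 4.0
tcp_pos: [582.6, 226.1, 77.0]
ee_rot: [[0.643, 0.001, -0.766], [0.766, 0.001, 0.643], [0.001, -1.0, -0.0]]
ft_force: [-1.1, -0.0, 6.4]
grip_width: 28.3
```

Call:
carry_out(rows=[{"tx": 0,"ty": 0,"tz": 0,"turn": 0,"grip": 34},{"tx": 0,"ty": 0,"tz": 0,"turn": 0,"grip": 36},{"tx": 0,"ty": 4,"tz": 0,"turn": 0,"grip": 36},{"tx": 0,"ty": 0,"tz": 0,"turn": 0,"grip": 32},{"tx": 0,"ty": 0,"tz": 0,"turn": 0,"grip": 30}])

```text
time_s: 4.5
tcp_pos: [582.0, 225.9, 71.9]
ee_rot: [[0.642, -0.001, -0.766], [0.766, -0.0, 0.642], [-0.001, -1.0, 0.0]]
ft_force: [-1.3, 0.1, -0.5]
grip_width: 29.8
```

Call:
carry_out(rows=[{"tx": 0,"ty": 0,"tz": 0,"turn": 0,"grip": 28},{"tx": 0,"ty": 0,"tz": 0,"turn": 0,"grip": 24},{"tx": 0,"ty": 0,"tz": 0,"turn": 0,"grip": 15},{"tx": 0,"ty": 0,"tz": 0,"turn": 0,"grip": 15}])

```text
time_s: 4.9
tcp_pos: [582.2, 225.9, 72.3]
ee_rot: [[0.643, 0.0, -0.766], [0.766, -0.0, 0.643], [-0.0, -1.0, -0.0]]
ft_force: [0.8, -0.3, -0.7]
grip_width: 28.3
```

Call:
carry_out(rows=[{"tx": 0,"ty": -5,"tz": 0,"turn": 0,"grip": 15},{"tx": 0,"ty": -15,"tz": 0,"turn": 0,"grip": 15},{"tx": 0,"ty": -20,"tz": 0,"turn": 0,"grip": 15},{"tx": 0,"ty": -25,"tz": 0,"turn": 0,"grip": 15},{"tx": 0,"ty": -25,"tz": 0,"turn": 0,"grip": 15}])

```text
time_s: 5.4
tcp_pos: [582.1, 225.7, 163.5]
ee_rot: [[0.643, -0.0, -0.766], [0.766, -0.0, 0.643], [-0.0, -1.0, -0.0]]
ft_force: [0.1, 1.1, 0.6]
grip_width: 28.3
```

Call:
carry_out(rows=[{"tx": 0,"ty": -25,"tz": 0,"turn": 0,"grip": 15},{"tx": 0,"ty": -15,"tz": 0,"turn": 0,"grip": 15},{"tx": 0,"ty": 0,"tz": 0,"turn": 0,"grip": 15},{"tx": 0,"ty": 0,"tz": 0,"turn": 0,"grip": 15}])

```text
time_s: 5.8
tcp_pos: [582.0, 225.8, 202.1]
ee_rot: [[0.643, 0.0, -0.766], [0.766, 0.0, 0.643], [0.0, -1.0, -0.0]]
ft_force: [-0.3, -0.6, -0.3]
grip_width: 28.6
```

Run:
```python
from h import *
f=grab('wrist','w3');g=grab('scene','s1')
cv2.imwrite('pics/c3.png',np.vstack([f['color'][...,::-1][100:400,100:540],g['color'][...,::-1][60:330,150:590]]))
P=wcloud(f);hsv=cv2.cvtColor(f['color'],cv2.COLOR_RGB2HSV);ok=f['depth']>0
s=r.observe();T=np.array(s['tcp_pos']);R=np.array(s['ee_rot']);print(T.round(1),s['ft_force'],s['grip_width'])
Q=(P-T)@R
reg=ok&(abs(Q[...,0])<40)&(abs(Q[...,1]+10)<75)&(abs(Q[...,2])<80)
k=Q[reg&(hsv[...,0]>105)&(hsv[...,0]<128)&(hsv[...,1]>110)]
b=Q[reg&(hsv[...,1]<60)&(f['color'].min(-1)>85)]
print(len(k),len(b),k.mean(0).round(1) if len(k) else 0,b.mean(0).round(1),b.min(0).round(),b.max(0).round())
```

```text
[581.6 225.7 201.2] [ 0.64650097  0.15449816 -0.2839572 ] 28.117085837497495
482 8181 [  2.4 -62.9   7.9] [ -0.5 -20.2  21.3] [-19. -73. -18.] [37. 13. 51.]
```

View pics/c3.png

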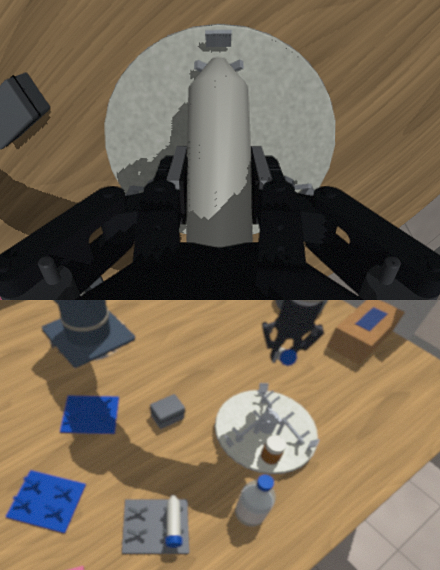

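The tube is held between the fingers (foot at (218,65) in the wrist crop), carousel undisturbed with jar standing at (272,450) in the scene crop. Now fit the tube's pose in the grip.

Run:
```python
from h import *
f=load('w3');P=wcloud(f);hsv=cv2.cvtColor(f['color'],cv2.COLOR_RGB2HSV);ok=f['depth']>0
s=r.observe();T=np.array(s['tcp_pos']);R=np.array(s['ee_rot']);Q=(P-T)@R
m=ok&(abs(Q[...,0])<16)&(Q[...,1]>-60)&(Q[...,1]<16)&(Q[...,2]<60)&(Q[...,2]>-20)&(hsv[...,1]<60)&(f['color'].min(-1)>75)
u=np.mgrid[0:400,0:640]; m&=(u[0]>155)
q=P[cv2.erode(m.astype(np.uint8),np.ones((5,5)))>0]; qq=(q-T)@R
body=q[qq[:,2]<28]
x,d,t=cyl(body,np.array((*body.mean(0),-.7,.63)))
fe=np.percentile((P[m]-x[:3])@d,0.5)
foot=x[:3]+d*fe; o=foot+56*d
print(len(body),np.degrees(x[3:]).round(1),'foot',((foot-T)@R).round(1),'origin tool',((o-T)@R).round(1),s['time_s'],s['tcp_pos'])
```

```text
5108 [ -39.2 -144. ] foot [  0.2 -36.5 -22.7] origin tool [-0.4 -3.6 22.6] 5.9 [581.59328482 225.68510307 201.16575281]
```

Call:
carry_out(rows=[{"tx": -26,"ty": 0,"tz": -30,"turn": 0,"grip": 15},{"tx": -26,"ty": 0,"tz": -30,"turn": 0,"grip": 15},{"tx": -26,"ty": 0,"tz": -30,"turn": 0,"grip": 15},{"tx": -26,"ty": 0,"tz": -30,"turn": 0,"grip": 15},{"tx": -26,"ty": 0,"tz": -30,"turn": 0,"grip": 15}])

```text
time_s: 6.4
tcp_pos: [613.2, 28.3, 201.1]
ee_rot: [[0.642, -0.002, -0.766], [0.766, -0.0, 0.642], [-0.001, -1.0, 0.001]]
ft_force: [-0.1, 0.2, -1.3]
grip_width: 28.3
```

Call:
carry_out(rows=[{"tx": -26,"ty": 0,"tz": -30,"turn": 0,"grip": 15},{"tx": -26,"ty": 0,"tz": -30,"turn": 0,"grip": 15},{"tx": -26,"ty": 0,"tz": -30,"turn": 0,"grip": 15},{"tx": -26,"ty": 0,"tz": -30,"turn": 0,"grip": 15},{"tx": -26,"ty": 0,"tz": -30,"turn": 0,"grip": 15}])

```text
time_s: 6.9
tcp_pos: [644.6, -167.6, 201.0]
ee_rot: [[0.642, -0.002, -0.766], [0.766, 0.0, 0.642], [-0.001, -1.0, 0.002]]
ft_force: [0.6, 0.3, -0.7]
grip_width: 28.6
```

Call:
carry_out(rows=[{"tx": -26,"ty": 0,"tz": -30,"turn": 0,"grip": 15},{"tx": -26,"ty": 0,"tz": -28,"turn": 0,"grip": 15},{"tx": 0,"ty": 0,"tz": 0,"turn": -0.055,"grip": 15},{"tx": 0,"ty": 0,"tz": 0,"turn": 0,"grip": 15},{"tx": 0,"ty": 0,"tz": 0,"turn": 0,"grip": 15}])

```text
time_s: 7.4
tcp_pos: [655.9, -242.0, 201.2]
ee_rot: [[0.6, -0.001, -0.8], [0.8, 0.001, 0.6], [0.0, -1.0, 0.002]]
ft_force: [0.3, 1.0, -0.7]
grip_width: 28.3
```

Run:
```python
from h import *
f=grab('wrist','w4');s=r.observe();T=np.array(s['tcp_pos']);R=np.array(s['ee_rot'])
t=np.array([653.5,-243.3,24.]);print(T.round(1),'az',np.degrees(np.arctan2(R[1,2],R[0,2])).round(2),'remaining tool',((t-T)@R).round(1),s['time_s'],s['grip_width'])
```

```text
[ 656.1 -241.7  201.6] az 143.19 remaining tool [ -3.  177.6   0.9] 7.45 28.52693859563758
```

View pics/w4.png

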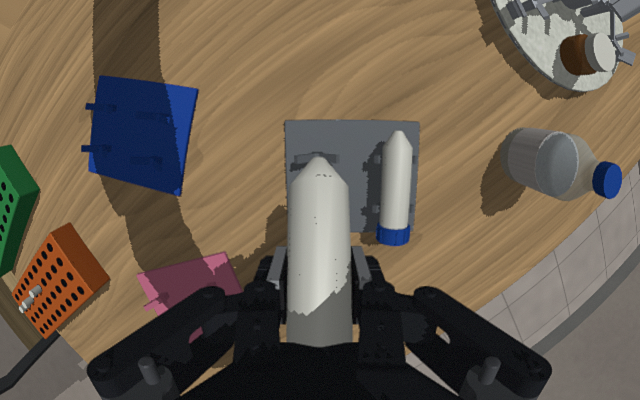

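The wrist view shows the tube over the empty lane (rear saddle (318,158)), rack tube at (397,190) with cap pointing the same way. One cross-check of the lane with the wrist camera.

Run:
```python
from h import *
f=load('w4');P=wcloud(f);hsv=cv2.cvtColor(f['color'],cv2.COLOR_RGB2HSV);ok=f['depth']>0
s=r.observe();T=np.array(s['tcp_pos']);R=np.array(s['ee_rot'])
v,u=np.mgrid[0:400,0:640]
m=ok&(u>370)&(u<425)&(v>125)&(v<228)&(f['color'].min(-1)>85)&(hsv[...,1]<60)&(P[...,2]>42)&(P[...,2]<75)
b=P[cv2.erode(m.astype(np.uint8),np.ones((3,3)))>0]
x,d,t=cyl(b,np.array((*b.mean(0),-.63,0.)))
k=P[ok&(u>370)&(u<420)&(v>222)&(v<250)&(hsv[...,0]>105)&(hsv[...,0]<128)&(hsv[...,1]>110)&(P[...,2]>20)]
e=np.percentile((k-x[:3])@d,97);o=x[:3]+d*(e-59);y=np.array([-d[1],d[0],0])
print(len(b),np.degrees(x[3:]).round(1),'rack tube o',o.round(1),'free',(o-80*y).round(1))
m=ok&(u>285)&(u<355)&(v>185)&(v<310)&(f['color'].min(-1)>75)&(hsv[...,1]<60)&(P[...,2]>150)
b=P[cv2.erode(m.astype(np.uint8),np.ones((5,5)))>0];x,d2,t=cyl(b,np.array((*b.mean(0),-.63,.63)))
h=P[ok&(u>285)&(u<355)&(v>152)&(v<310)&(P[...,2]>150)]
fe=np.percentile((h-x[:3])@d2,.3);oh=x[:3]+d2*(fe+56)
print('held',np.degrees(x[3:]).round(1),oh.round(1),((oh-T)@R).round(1),'lateral to lane',((oh-(o-80*y))@y).round(1),'along',((oh-(o-80*y))@np.array([d[0],d[1],0])).round(1))
```

```text
2233 [-36.8   1.1] rack tube o [ 698.1 -176.7   44.1] free [ 650.2 -240.7   44.1]
held [-36.3  35.9] [ 653.7 -241.   218.7] [ -0.9 -17.1   2.4] lateral to lane 1.9 along 2.9
```

Call:
carry_out(rows=[{"tx": -2,"ty": 35,"tz": 2,"turn": 0,"grip": 15},{"tx": 0,"ty": 40,"tz": 0,"turn": 0,"grip": 15},{"tx": 0,"ty": 40,"tz": 0,"turn": 0,"grip": 15},{"tx": 0,"ty": 20,"tz": 0,"turn": 0,"grip": 15},{"tx": 0,"ty": 5,"tz": 0,"turn": 0,"grip": 15}])

```text
time_s: 7.95
tcp_pos: [651.9, -241.3, 59.3]
ee_rot: [[0.599, -0.005, -0.801], [0.801, 0.002, 0.599], [-0.001, -1.0, 0.005]]
ft_force: [-0.9, 0.8, 0.1]
grip_width: 28.5
```

Call:
carry_out(rows=[{"tx": 0,"ty": 0,"tz": 0,"turn": 0,"grip": 15},{"tx": 0,"ty": 3,"tz": 0,"turn": 0,"grip": 15},{"tx": 0,"ty": 3,"tz": 0,"turn": 0,"grip": 15},{"tx": 0,"ty": 2,"tz": 0,"turn": 0,"grip": 15},{"tx": 0,"ty": 0,"tz": 0,"turn": 0,"grip": 15}])

```text
time_s: 8.45
tcp_pos: [653.4, -243.6, 54.6]
ee_rot: [[0.6, 0.0, -0.8], [0.8, -0.0, 0.6], [0.0, -1.0, -0.0]]
ft_force: [-0.2, -0.7, -1.4]
grip_width: 28.5
```

Call:
carry_out(rows=[{"tx": 0,"ty": 3,"tz": 0,"turn": 0,"grip": 15},{"tx": 0,"ty": 3,"tz": 0,"turn": 0,"grip": 15},{"tx": 0,"ty": 2,"tz": 0,"turn": 0,"grip": 15},{"tx": 0,"ty": 0,"tz": 0,"turn": 0,"grip": 15}])

```text
time_s: 8.85
tcp_pos: [654.5, -243.7, 47.9]
ee_rot: [[0.599, 0.003, -0.8], [0.8, -0.0, 0.599], [0.001, -1.0, -0.002]]
ft_force: [-1.1, 0.9, 13.5]
grip_width: 28.6
```

Call:
carry_out(rows=[{"tx": 0,"ty": 2,"tz": 0,"turn": 0,"grip": 15},{"tx": 0,"ty": 2,"tz": 0,"turn": 0,"grip": 15},{"tx": 0,"ty": 0,"tz": 0,"turn": 0,"grip": 15}])

```text
time_s: 9.15
tcp_pos: [656.1, -245.0, 45.2]
ee_rot: [[0.6, 0.006, -0.8], [0.8, -0.002, 0.6], [0.002, -1.0, -0.007]]
ft_force: [1.1, -0.6, 17.4]
grip_width: 28.4
```

Call:
carry_out(rows=[{"tx": 0,"ty": 2,"tz": 0,"turn": 0,"grip": 15},{"tx": 0,"ty": 2,"tz": 0,"turn": 0,"grip": 15},{"tx": 0,"ty": 0,"tz": 0,"turn": 0,"grip": 15}])

```text
time_s: 9.45
tcp_pos: [657.6, -246.1, 42.2]
ee_rot: [[0.6, 0.01, -0.8], [0.8, -0.004, 0.6], [0.003, -1.0, -0.01]]
ft_force: [5.3, -3.9, 18.8]
grip_width: 28.3
```

Call:
carry_out(rows=[{"tx": 0,"ty": 2,"tz": 0,"turn": 0,"grip": 15},{"tx": 0,"ty": 2,"tz": 0,"turn": 0,"grip": 15},{"tx": 0,"ty": 0,"tz": 0,"turn": 0,"grip": 15}])

```text
time_s: 9.75
tcp_pos: [658.7, -247.1, 38.7]
ee_rot: [[0.6, 0.012, -0.8], [0.8, -0.006, 0.6], [0.003, -1.0, -0.013]]
ft_force: [7.2, -5.5, 18.7]
grip_width: 28.4
```

```bash
cat > tilt.py <<'E'
from h import *
import sys
n=sys.argv[1]
f=grab('wrist',n);P=wcloud(f);hsv=cv2.cvtColor(f['color'],cv2.COLOR_RGB2HSV);ok=f['depth']>0
s=r.observe();T=np.array(s['tcp_pos']);R=np.array(s['ee_rot']);Q=(P-T)@R
m=ok&(abs(Q[...,0])<15)&(Q[...,1]>-60)&(Q[...,1]<0)&(Q[...,2]>0)&(Q[...,2]<65)&(hsv[...,1]<60)&(f['color'].min(-1)>75)
m=cv2.erode(m.astype(np.uint8),np.ones((5,5)))>0
b=P[m&(Q[...,2]<32)];x,d,t=cyl(b,np.array((*b.mean(0),-.63,.4)))
fe=np.percentile((P[m]-x[:3])@d,.3);o=x[:3]+d*(fe+56)
print(len(b),'az,el',np.degrees(x[3:]).round(1),'origin',o.round(1),'tool',((o-T)@R).round(1),'tcp',T.round(1),'F',np.round(s['ft_force'],1),s['time_s'])
E
python3 tilt.py w5
```

```text
4191 az,el [38.7  6.7] origin [ 668.9 -211.4   82.4] tool [ 34.7 -43.8  12.7] tcp [ 658.8 -247.1   38.7] F [ 7.3 -6.3 18.9] 9.8
```

Run:
```python
from h import *
f=load('w5');g=grab('scene','s2')
c=g['color'][...,::-1][210:330,250:370]
cv2.imwrite('pics/c5.png',np.hstack([cv2.resize(f['color'][...,::-1][110:360,200:450],(400,400)),cv2.resize(c,(400,400),interpolation=cv2.INTER_CUBIC)]))
P=wcloud(f);s=r.observe();T=np.array(s['tcp_pos']);R=np.array(s['ee_rot']);Q=(P-T)@R
# ridge profile: at lateral ~0, height vs z
for z in range(0,60,6):
    k=(abs(Q[...,0]+0)<3)&(abs(Q[...,2]-z)<2)&(f['depth']>0)
    print(z,k.sum(),np.median(P[...,2][k]).round(1) if k.any() else None)
```

```text
0 155 76.0
6 158 73.5
12 1253 124.4
18 160 68.4
24 163 65.7
30 163 63.0
36 157 60.7
42 154 58.2
48 170 54.5
54 175 44.9
```

View pics/c5.png

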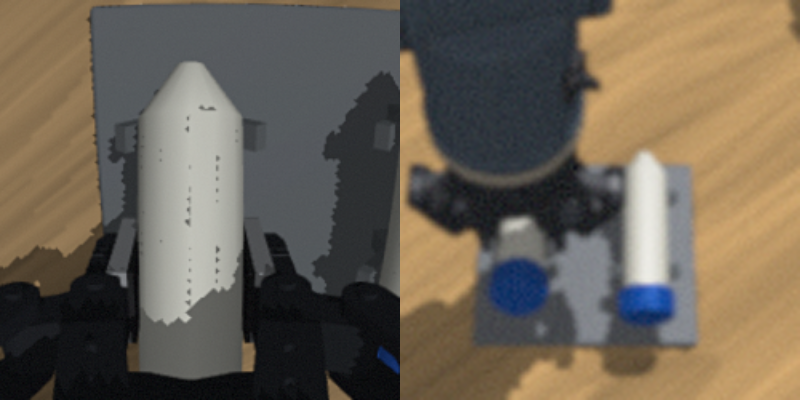

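The left crop shows the tube settled between the rear saddle's arms, pitch now about 23°; right crop: its cap faces the same side as the rack tube's. Continuing to press it level.

Call:
carry_out(rows=[{"tx": 0,"ty": 2,"tz": 1,"turn": 0,"grip": 15},{"tx": 0,"ty": 2,"tz": 1,"turn": 0,"grip": 15},{"tx": 0,"ty": 2,"tz": 1,"turn": 0,"grip": 15},{"tx": 0,"ty": 0,"tz": 0,"turn": 0,"grip": 15}])

```text
time_s: 10.25
tcp_pos: [659.2, -247.6, 34.5]
ee_rot: [[0.601, 0.019, -0.799], [0.8, -0.01, 0.601], [0.004, -1.0, -0.021]]
ft_force: [14.0, -10.3, 21.8]
grip_width: 28.6
```

Call:
carry_out(rows=[{"tx": 0,"ty": 2,"tz": 1,"turn": 0,"grip": 15},{"tx": 0,"ty": 2,"tz": 0,"turn": 0,"grip": 15},{"tx": 0,"ty": 0,"tz": 0,"turn": 0,"grip": 15}])

```text
time_s: 10.55
tcp_pos: [658.7, -247.3, 30.4]
ee_rot: [[0.601, 0.019, -0.799], [0.799, -0.01, 0.601], [0.004, -1.0, -0.021]]
ft_force: [15.4, -11.5, 21.5]
grip_width: 28.8
```

```bash
cat > tilt.py <<'E'
from h import *
import sys
f=grab('wrist',sys.argv[1]);P=wcloud(f);s=r.observe();T=np.array(s['tcp_pos']);R=np.array(s['ee_rot']);Q=(P-T)@R
a=[]
for z in range(0,66,3):
    k=(abs(Q[...,0])<3)&(abs(Q[...,2]-z)<2)&(f['depth']>0)&(abs(Q[...,1]+35)<30)
    if k.any(): a.append((z,np.median(P[...,2][k]).round(1)))
a=np.array(a); b=a[(a[:,0]<37)]; p=np.polyfit(b[:,0],b[:,1],1); th=np.arctan(-p[0])
print('tilt',np.degrees(th).round(1),'axis z at tool z0',(p[1]-15/np.cos(th)).round(1),'tcp',T.round(1),'F',np.round(s['ft_force'],1),s['time_s'],a[-8:].tolist())
E
python3 tilt.py w6
```

```text
tilt 13.7 axis z at tool z0 52.7 tcp [ 658.7 -247.3   30.5] F [ 14.7 -11.7  21.3] 10.6 [[36.0, 59.3], [39.0, 58.5], [42.0, 57.8], [45.0, 56.6], [48.0, 53.4], [51.0, 50.1], [54.0, 47.0], [57.0, 44.4]]
```

Call:
carry_out(rows=[{"tx": 0,"ty": 2,"tz": 0,"turn": 0,"grip": 15},{"tx": 0,"ty": 2,"tz": 0,"turn": 0,"grip": 15},{"tx": 0,"ty": 0,"tz": 0,"turn": 0,"grip": 15}])

```text
time_s: 10.9
tcp_pos: [657.0, -245.9, 25.3]
ee_rot: [[0.6, 0.015, -0.8], [0.8, -0.008, 0.6], [0.003, -1.0, -0.017]]
ft_force: [12.0, -8.5, 18.4]
grip_width: 28.3
```

Call:
carry_out(rows=[{"tx": 0,"ty": 2,"tz": 0,"turn": 0,"grip": 15},{"tx": 0,"ty": 1,"tz": 0,"turn": 0,"grip": 15},{"tx": 0,"ty": 0,"tz": 0,"turn": 0,"grip": 15}])

```text
time_s: 11.2
tcp_pos: [657.1, -245.9, 22.3]
ee_rot: [[0.6, 0.016, -0.8], [0.8, -0.008, 0.6], [0.003, -1.0, -0.017]]
ft_force: [12.2, -8.4, 18.9]
grip_width: 28.6
```

```bash
python3 tilt.py w7
```

```text
tilt 4.0 axis z at tool z0 45.9 tcp [ 657.1 -245.9   22.4] F [12.1 -9.4 19.1] 11.25 [[36.0, 58.4], [39.0, 58.2], [42.0, 57.5], [45.0, 55.2], [48.0, 53.0], [51.0, 50.5], [54.0, 48.1], [57.0, 46.4]]
```

Call:
carry_out(rows=[{"tx": 0,"ty": 1,"tz": 0,"turn": 0,"grip": 15},{"tx": 0,"ty": 1,"tz": 0,"turn": 0,"grip": 15},{"tx": 0,"ty": 0,"tz": 0,"turn": 0,"grip": 15}])

```text
time_s: 11.55
tcp_pos: [656.8, -245.6, 20.3]
ee_rot: [[0.6, 0.015, -0.8], [0.8, -0.007, 0.6], [0.003, -1.0, -0.016]]
ft_force: [9.5, -7.4, 20.3]
grip_width: 28.1
```

```bash
python3 tilt.py w8
```

```text
tilt 1.1 axis z at tool z0 44.2 tcp [ 656.7 -245.6   20.3] F [ 9.9 -7.6 19.4] 11.6 [[36.0, 58.5], [39.0, 58.4], [42.0, 57.3], [45.0, 55.0], [48.0, 53.0], [51.0, 50.9], [54.0, 48.8], [57.0, 46.8]]
```

Call:
carry_out(rows=[{"tx": 0,"ty": 1,"tz": 0,"turn": 0,"grip": 15},{"tx": 0,"ty": 0,"tz": 0,"turn": 0,"grip": 15},{"tx": 0,"ty": 0,"tz": 0,"turn": 0,"grip": 15}])

```text
time_s: 11.9
tcp_pos: [656.7, -245.7, 20.0]
ee_rot: [[0.6, 0.015, -0.8], [0.8, -0.007, 0.6], [0.003, -1.0, -0.016]]
ft_force: [8.6, -6.6, 25.9]
grip_width: 28.7
```

```bash
python3 tilt.py w9
```

```text
tilt 1.0 axis z at tool z0 44.2 tcp [ 656.7 -245.7   20. ] F [ 7.7 -6.7 26.9] 11.95 [[36.0, 58.5], [39.0, 58.4], [42.0, 57.3], [45.0, 55.0], [48.0, 53.1], [51.0, 50.9], [54.0, 48.9], [57.0, 47.1]]
```

Both saddles are bearing (force rises, tube no longer moves). Relieve and open.

Call:
carry_out(rows=[{"tx": 0,"ty": -2,"tz": -1,"turn": 0,"grip": 15},{"tx": 0,"ty": -1,"tz": -1,"turn": 0,"grip": 15},{"tx": 0,"ty": 0,"tz": 0,"turn": 0,"grip": 29},{"tx": 0,"ty": 0,"tz": 0,"turn": 0,"grip": 32},{"tx": 0,"ty": 0,"tz": 0,"turn": 0,"grip": 36}])

```text
time_s: 12.45
tcp_pos: [651.2, -242.2, 17.0]
ee_rot: [[0.599, -0.001, -0.8], [0.8, 0.0, 0.599], [-0.0, -1.0, 0.001]]
ft_force: [-0.6, 0.2, -0.7]
grip_width: 35.9
```

Call:
carry_out(rows=[{"tx": 0,"ty": 0,"tz": 0,"turn": 0,"grip": 44},{"tx": 0,"ty": 0,"tz": 0,"turn": 0,"grip": 48},{"tx": 0,"ty": 0,"tz": 0,"turn": 0,"grip": 50}])

```text
time_s: 12.75
tcp_pos: [651.4, -242.2, 16.9]
ee_rot: [[0.599, -0.001, -0.8], [0.8, 0.0, 0.599], [-0.0, -1.0, 0.001]]
ft_force: [0.3, -0.0, -0.5]
grip_width: 50.1
```

```bash
python3 tilt.py w10
```

```text
tilt 0.6 axis z at tool z0 44.4 tcp [ 651.5 -242.3   17. ] F [-0.4 -0.9  0.2] 12.8 [[30.0, 59.3], [33.0, 59.3], [36.0, 58.4], [39.0, 56.4], [42.0, 54.5], [45.0, 52.3], [48.0, 50.2], [51.0, 48.3]]
```

The tube sits level but about 5 mm towards the cap end; I'll regrip and shift it back to the middle.

Call:
carry_out(rows=[{"tx": 0,"ty": -3,"tz": 0,"turn": 0,"grip": 40},{"tx": 0,"ty": 0,"tz": 0,"turn": 0,"grip": 34},{"tx": 0,"ty": 0,"tz": 0,"turn": 0,"grip": 31},{"tx": 0,"ty": 0,"tz": 0,"turn": 0,"grip": 28},{"tx": 0,"ty": 0,"tz": 0,"turn": 0,"grip": 15}])

```text
time_s: 13.3
tcp_pos: [652.2, -242.0, 20.8]
ee_rot: [[0.599, 0.001, -0.801], [0.801, 0.0, 0.599], [0.001, -1.0, -0.001]]
ft_force: [1.8, 2.8, 3.7]
grip_width: 28.3
```

Call:
carry_out(rows=[{"tx": 0,"ty": 0,"tz": 0,"turn": 0,"grip": 15},{"tx": 0,"ty": -3,"tz": 0,"turn": 0,"grip": 15},{"tx": 0,"ty": 0,"tz": 3,"turn": 0,"grip": 15},{"tx": 0,"ty": 0,"tz": 2,"turn": 0,"grip": 15},{"tx": 0,"ty": 0,"tz": 0,"turn": 0,"grip": 15}])

```text
time_s: 13.8
tcp_pos: [647.0, -239.3, 23.0]
ee_rot: [[0.6, -0.001, -0.8], [0.8, 0.0, 0.6], [-0.0, -1.0, 0.001]]
ft_force: [-0.5, 0.6, -1.4]
grip_width: 28.2
```

Call:
carry_out(rows=[{"tx": 0,"ty": 2,"tz": 0,"turn": 0,"grip": 15},{"tx": 0,"ty": 2,"tz": 0,"turn": 0,"grip": 15},{"tx": 0,"ty": 1,"tz": 0,"turn": 0,"grip": 15},{"tx": 0,"ty": 0,"tz": 0,"turn": 0,"grip": 15},{"tx": 0,"ty": 0,"tz": 0,"turn": 0,"grip": 15}])

```text
time_s: 14.3
tcp_pos: [648.3, -239.1, 20.5]
ee_rot: [[0.599, 0.002, -0.801], [0.801, 0.0, 0.599], [0.001, -1.0, -0.001]]
ft_force: [-5.9, 3.9, 20.0]
grip_width: 28.5
```

```bash
python3 tilt.py w11
```

```text
tilt 0.3 axis z at tool z0 43.9 tcp [ 648.3 -239.1   20.5] F [-5.2  5.6 20.2] 14.35 [[30.0, 58.8], [33.0, 58.9], [36.0, 58.4], [39.0, 56.3], [42.0, 54.5], [45.0, 52.4], [48.0, 50.1], [51.0, 48.2]]
```

Seated, level. Release and retreat upward.

Call:
carry_out(rows=[{"tx": 0,"ty": -2,"tz": 0,"turn": 0,"grip": 15},{"tx": 0,"ty": 0,"tz": 0,"turn": 0,"grip": 29},{"tx": 0,"ty": 0,"tz": 0,"turn": 0,"grip": 34},{"tx": 0,"ty": 0,"tz": 0,"turn": 0,"grip": 44},{"tx": 0,"ty": 0,"tz": 0,"turn": 0,"grip": 50}])

```text
time_s: 14.85
tcp_pos: [647.4, -239.6, 19.8]
ee_rot: [[0.6, -0.001, -0.8], [0.8, 0.0, 0.6], [-0.0, -1.0, 0.001]]
ft_force: [0.0, 0.1, 1.1]
grip_width: 50.0
```

Call:
carry_out(rows=[{"tx": 0,"ty": 0,"tz": 0,"turn": 0,"grip": 50},{"tx": 0,"ty": -10,"tz": 0,"turn": 0,"grip": 50},{"tx": 0,"ty": -20,"tz": 0,"turn": 0,"grip": 50},{"tx": 0,"ty": -30,"tz": 0,"turn": 0,"grip": 50},{"tx": 0,"ty": -40,"tz": 0,"turn": 0,"grip": 50}])

```text
time_s: 15.35
tcp_pos: [646.7, -239.1, 120.5]
ee_rot: [[0.599, -0.003, -0.8], [0.8, 0.001, 0.599], [-0.001, -1.0, 0.003]]
ft_force: [-0.2, -0.2, -0.7]
grip_width: 50.2
```

Call:
carry_out(rows=[{"tx": 0,"ty": -40,"tz": 0,"turn": 0,"grip": 50},{"tx": 0,"ty": -20,"tz": 30,"turn": 0,"grip": 50},{"tx": 0,"ty": 0,"tz": 40,"turn": 0,"grip": 50},{"tx": 0,"ty": 0,"tz": 40,"turn": 0,"grip": 50},{"tx": 0,"ty": 0,"tz": 0,"turn": 0,"grip": 50}])

```text
time_s: 15.85
tcp_pos: [555.5, -170.2, 181.1]
ee_rot: [[0.598, -0.003, -0.802], [0.802, 0.003, 0.598], [0.0, -1.0, 0.004]]
ft_force: [0.0, -1.1, 0.8]
grip_width: 50.0
```

Run:
```python
from h import *
f=grab('scene','s3');g=grab('top','t3')
cv2.imwrite('pics/c6.png',np.hstack([cv2.resize(f['color'][...,::-1][140:330,250:490],(480,380)),cv2.resize(g['color'][...,::-1][100:200,325:410],(320,380))]))
P=cloud(f);hsv=cv2.cvtColor(f['color'],cv2.COLOR_RGB2HSV);ok=f['depth']>0
for nm,c in(('new',(650.5,-241)),('old',(698.2,-177))):
    a=np.array([.804,-.595]);w=P[...,:2]-c;t=w@a;l=w@np.array([.595,.804])
    b=P[cv2.erode((ok&(abs(t)<40)&(abs(l)<22)&(P[...,2]>35)&(P[...,2]<75)&(hsv[...,1]<60)&(f['color'].min(-1)>80)).astype(np.uint8),np.ones((3,3)))>0]
    k=P[ok&(abs(t)<85)&(abs(l)<28)&(P[...,2]>20)&(P[...,2]<80)&(hsv[...,0]>105)&(hsv[...,0]<128)&(hsv[...,1]>110)]
    x,d,_=cyl(b,np.array((*b.mean(0),-.63,0.)));e=np.percentile((k-x[:3])@d,97);o=x[:3]+d*(e-59)
    print(nm,len(b),len(k),np.degrees(x[3:]).round(1),o.round(1))
print(r.observe()['tcp_pos'],r.observe()['time_s'])
```

```text
new 366 176 [-36.6  -0.2] [ 652.6 -242.9   44.6]
old 349 176 [-36.2  -0. ] [ 699.6 -178.3   44.6]
[ 559.71412981 -173.14517557  181.52846361] 15.95
```

View pics/c6.png

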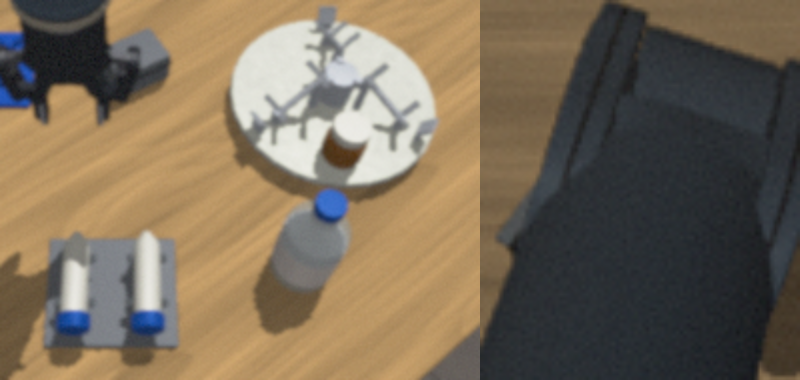

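The scene crop shows both tubes lying in the rack, caps at (73,321) and (148,321) on the same side. The jar is upright at (347,138), and the bottle and tip box are in place. The gripper is clear of everything.

```bash
python3 -c "
from h import *
print(r.hand_in())"
```

```text
the job is handed in; nothing more can be done
None
```

The tube is lying flat in the rack's empty lane, with its cap pointing the same way as the other tube's. I handed the job in at about 16 s.

- **How it was done:** I gripped the tube at mid-length and lifted it straight up. The tool cannot tilt, so I pressed the tube onto the rear saddle until it turned level in the pads. It then sat about 5 mm too far towards the cap end, so I gripped it again, shifted it back and released it. Wrist force on the readings I took stayed below about 30 N.
- **Last scene-camera check:**

| | Position (mm) | Pitch | Heading |
|---|---|---|---|
| Moved tube | (652.6, -242.9, 44.6) | -0.2° | -36.6° |
| Rack tube | (699.6, -178.3, 44.6) | 0.0° | -36.2° |

- **Accuracy:** The tubes lie 80 mm apart. The moved tube is about 2–3 mm off the lane point I calculated, which is close to the calibration error.
- **Surroundings:** The last picture shows the jar upright on the carousel and the bottle in place. The tip box is partly hidden behind the gripper, but what shows is where it was. The rack tube measured where it started, within 2 mm.
- **Checks that failed or disagreed:**
    - My first move calls were rejected because rows were missing keys; nothing moved.
    - Two of the fits of the held tube came out wrong (one reversed, one bad), so I reread the tilt from the depth profile.
    - The last top-camera picture was blocked by the arm, so the final check rests on the scene camera alone.

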